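# Close the instrument case and hold it in the corner jig

## Task

Set the loose cover on the open instrument case so that it is fully seated and level, then slide the closed case over the jig board into the corner, long side flush against the side fence and end flush against the far fence, so that it can be screwed shut. Finish while still holding it pressed firmly against both fences at once: do not let go. Leave the phone, jar, bottle and screwdriver where they are.

Things in the scene. Friction and masses are not known exactly. Their poses are not given: they have to be found in the camera images.
- case_center (a point): Centre (half-way up) of the loose open-topped aluminium case on the jig board, about 0.35 kg: plain box 100 mm long (x), 56 wide (y), 52 high, walls 5 (inside 90 x 46), z up. Underside 26 mm below this point, rim 26 above. Two dark sockets drawn on its -x end, the end nearer the robot; green circuit board inside. Starts turned at most 0.3 rad to the jig.
- case: The same case; origin at the centre of its underside, axes as above.
- cover_center (a point): Centre (half-way up its 30 mm height) of the loose dark steel cover, about 0.12 kg, lying plug down on the bench. Plate 97 mm (x) by 53 (y), 4 thick; black bow handle on it along x, 56 long, 12 wide, 20 high, its bar the top 10 mm. From this point: plug's underside -15, plate's underside -9, plate's top -5, handle's top +15 mm. Seated: 35 mm above the case's centre.
- cover: The same cover; origin at the centre of the plug's underside. The locating plug under the plate is 6 mm deep, 86 x 42 mm, stepped in to 82 x 38 in its lower half; it drops into the case mouth with 2 mm play each side, the long sides (x) agreeing; either way round is right.
- jig_corner (a point): Inner corner of the fixed jig, where both fences' inner faces meet on the top face of its plywood board (10 mm above the bench; 260 mm along x, 220 along y). Jig axes: x to the far fence, y to the side fence, z up; turned up to 0.25 rad on the bench. The case fully home has its centre at -50, -28, +26 mm in these axes, its x along the jig's x.
- far_fence: Rigid aluminium bar along the jig's y on its +x side, the far one from the robot: 20 mm thick, 190 long, only 12 high above the board, so the case can be gripped above it. Origin at the centre of its underside; inner face 10 mm to -x of it.
- side_fence: Rigid aluminium bar along the jig's x on its +y side (the robot's left): 20 mm thick, 225 long, only 12 high above the board. Board and fences are smooth (friction about 0.3). Origin at the centre of its underside; inner face 10 mm to -y of it.
- phone: Bystander: black keypad phone lying flat, 112 x 50 x 12 mm, origin at the centre of its underside.
- screw_jar: Bystander: small upright jar with a steel cap, 52 mm across, 45 mm high, origin at the centre of its underside.
- solvent_bottle: Bystander: upright white bottle, 60 mm across, 160 mm high, origin at the centre of its underside.
- screwdriver: Bystander: orange-handled screwdriver lying on the bench, 170 mm long, origin under its middle.
Things that resemble listed ones, but are neither listed nor needed, are in the scene too. Of the things like the cover, leave any that is purple; of the rest the larger one is meant.

How it is judged (in metres and radians):
On the way:
1. the cover sits seated and level on the case (z of cover_center in the frame of case_center between 0.033 and 0.0368 m and horizontal distance between cover_center and case_center below 0.005 m and angle between the z axis of cover_center and the z axis of case_center, either way round below 0.03 rad and angle between the x axis of cover_center and the x axis of case_center, either way round below 0.15 rad), for 0.3 s.
At the end, for the whole second after the job is handed in: Cover within 1.8 mm of full depth in the case mouth, level to it within 0.03 rad; case on the board, upright within 0.03 rad, square to the jig within 0.045 rad, centre within 3 mm of home, pressing each fence with over 1.5 N, and the robot still touching case or cover (all of step 1 and contact force between case and far_fence above 1.5 N and contact force between case and side_fence above 1.5 N and angle between the x axis of case_center and the x axis of jig_corner, either way round below 0.045 rad and angle between case_center's own z axis and vertical below 0.03 rad and x of case_center in the frame of jig_corner between -0.0535 and -0.047 m and y of case_center in the frame of jig_corner between -0.0315 and -0.025 m and z of case_center in the frame of jig_corner between 0.023 and 0.029 m and (contact force between any of the arm, the fingers and case above 1 N or contact force between any of the fingers, the arm and cover above 1 N)); the arm keeps its last pose, push and grip.
It fails at once if the phone was moved by more than 25 mm (distance of phone from where it was at the start of the episode above 0.025 m).
It fails at once if the screw jar was moved by more than 25 mm (distance of screw_jar from where it was at the start of the episode above 0.025 m).
It fails at once if the bottle was moved by more than 25 mm (distance of solvent_bottle from where it was at the start of the episode above 0.025 m).
It fails at once if the screwdriver was moved by more than 25 mm (distance of screwdriver from where it was at the start of the episode above 0.025 m).
It also fails if it takes over 72 s, if anything falls off the work surface, if the arm or the gripper's body presses on something with over 40 N, if the wrist force passes 120 N, or if a joint passes its speed limit or range.

## Robot

A 6-joint arm with a two-finger parallel gripper is mounted at the origin on the work surface. World frame = base frame: x ahead of the robot, y to its left, z up, the work surface at z = 0. Lengths are in m, angles in degrees, forces in N, time in s.
With the tool pointing down it reaches from about 0.325 to 1 m from the base axis. Payload 5.1 kg.
Tool frame: the origin (TCP) lies midway between the tips of the shut fingers; the grasp point (between the pads) lies 19 mm behind it; z points along the fingers, y is the line along which they close (so a half turn about z gives the same grasp; the last joint's range is limited). The gripper opens to 85 mm and grips with 20 to 120 N. Pads are 22 mm wide; open, the fingers measure 114 mm over their backs; the gripper's body (76 mm by 85 mm) begins 54 mm behind the grasp point. The pads swing forward as they close: fully open they stand 13 mm farther back than shut.
Start: joints at [-4.733, 7.093, 94.555, -0, 78.352, -4.733], TCP at [0.65, -0, 0.231] pointing down, gripper open.
Joint ranges: [-149.61, 149.61], [-58.7, 133.49], [1.44, 155.28], [-77.14, 257.14], [18.33, 153.61], [-166.67, 166.67]. Speed limits (degrees/s): [147.25, 147.25, 180, 180, 180, 180].

## Interface

Orientations are given as a 3x3 rotation matrix whose columns are the frame's x, y, z axes.
In Python, from rig import ctrl gives the robot as it stands. The module is installed in compiled form; this text tells all that it offers.
- The arm moves only by the tool play_rows, never from a script. Its argument "increments" is a list of rows, each a list of 5 numbers: the opening, from -1 (shut) to 1 (fully open), then the shift along the tool's x, y, z scaled (see below), then the turn about the tool's z scaled (see below). In form: [[grip, x, y, z, turn], ...]. A call has 1 to 20 rows; each row shifts and turns the commanded pose from where the row before left it, along the tool's axes as they then stand; what a row does not reach is not made up. The controller multiplies each number of a shift by 0.5 m and each number of a turn by 360 degrees. A row lasts 1/8 s, in which the tool goes at most 62.5 mm and 10.7 degrees, less where a joint would pass 70% of its speed; a pose out of reach is approached as far as the arm can. A call with a number of a shift or a turn outside -1 to 1 is refused whole. A call with a gripper value outside its range is refused whole. The fingers move at their own pace and stop on an object; the grip force is fixed at half the most. Time passes only in rows, so rows that do not move let the fingers close. It gives the time, the measured TCP pose, the force, the opening and the grip force at its end, in the units of the state.
- ctrl.get_state(): the state, without advancing time (a new reading comes with each control period).
- ctrl.snapshot(name): name is "scene" or "side" or "wrist"; returns the picture (480x640x3 uint8, red, green, blue); there is no depth.
- ctrl.calibration(name): a dict with "vfov" (degrees; the focal length in pixels is half the picture's height over the tangent of half this angle, whatever the lens; pixels are square), "cx", "cy" (the principal point, pixels), "dist_coeffs" ([k1, k2, p1, p2, k3] as OpenCV has them; the pictures are not rectified), "cam_to_world" (4x4, takes a point from camera to world coordinates). Camera axes: x right, y down, z forward; pixel columns grow to the right and rows downward; lengths in m; the calibration is good to about 2 mm. A picture is of the moment at which its call begins: read the wrist's pose just before it. calibration takes no time and is no camera call; for the wrist camera it gives the pose at the moment of the call.
- ctrl.job_done(): hands the job in; it is judged then, once.
Trained networks look in the newest picture that a camera, given by its name, has taken for a name from the list of things; names that differ only in an ending like _2 or _b are one class to them, and where a whole thing is asked for, a point or a joint stands for the part that bears it (a point fixed in the world has none). Each returns a list of dicts, best first, with "score" (0 to 1); they miss things now and then, are a little off and sometimes report something else, mostly with a low value. They report only what shows in the picture. A call takes as long as a camera call. They do not tell look-alikes from the thing itself.
- ctrl.search_frame(camera, target): "position" ([column, row] in pixels, amid what is visible of it).
- ctrl.tip_of(camera, target): "position" ([column, row] in pixels: a listed point, or the origin of a listed thing).
The state is a dict: "clock": time; "joints": joint angles; "joint_velocities": joint speeds; "joint_torque": joint torques, N m; "eef_pos": TCP position; "tool_rot": TCP orientation; "contact_force": force on the tool from outside, world axes, zero at the start; "moment": the same for the moment, N m; "finger_gap": finger opening in m; "gripper_force": force on a finger pad.
Only numpy, scipy, OpenCV 4.12 (cv2) and the standard library are available. Lean on these libraries where they do the work, as an engineer would, in place of code of your own. Each camera call takes 0.05 s, during which the arm holds its last target. There are 200 camera calls.

## Working session

There is one attempt and no reset: what is moved stays moved. The work goes in short steps, Python scripts to look and compute and a tool call to move; the robot and the scene stay as the last step left them, time stands still between calls to the robot, and variables do not carry over. Pictures are saved under pics/ and viewed, at most 10 in all, crops included, and the job is handed in when it is done.

Besides the shell and the picture viewer there is one more tool, called by a JSON object that holds its "op" and its "data", one argument or row to a line. play_rows: Moves the arm, as the interface text tells. Shifts and turns lie within -1 to 1; 1 stands for 0.5 m of shift or 360 degrees of turn. Its arguments: {"type":"object","properties":{"increments":{"type":"array"}},"required":["increments"]}

```bash
mkdir -p pics
cat > h.py <<'E'
from rig import ctrl
import numpy as np, cv2
def cal(n):
    c=ctrl.calibration(n); f=240/np.tan(np.radians(c["vfov"])/2)
    K=np.array([[f,0,c["cx"]],[0,f,c["cy"]],[0,0,1]]); return K,np.array(c["dist_coeffs"],float),np.array(c["cam_to_world"])
def ray(C,px):
    K,d,T=C; u=cv2.undistortPoints(np.array(px,float).reshape(-1,1,2),K,d)[:,0]
    r=np.c_[u,np.ones(len(u))]@T[:3,:3].T; return T[:3,3],r
def atz(C,px,z):
    o,r=ray(C,px); return o+r*((z-o[2])/r[:,2])[:,None]
def proj(C,P):
    K,d,T=C; R=T[:3,:3].T; p,_=cv2.projectPoints(np.array(P,float).reshape(-1,1,3),cv2.Rodrigues(R)[0],-R@T[:3,3],K,d); return p[:,0]
def tri(views):
    A=np.zeros((3,3));b=np.zeros(3);L=[]
    for C,px in views:
        o,r=ray(C,px); r=r[0]/np.linalg.norm(r[0]); M=np.eye(3)-np.outer(r,r); A+=M;b+=M@o;L.append((M,o))
    x=np.linalg.solve(A,b); return x,[np.linalg.norm(M@(x-o)) for M,o in L]
def snap(n,name=None):
    C=cal(n); im=ctrl.snapshot(n)
    if name: cv2.imwrite("pics/"+name,im[:,:,::-1])
    return C,im
E
python3 - <<'E'
from h import *
np.set_printoptions(precision=4,suppress=True)
ims=[]
for n in("scene","side","wrist"):
    C,im=snap(n,n+"0.png"); ims.append(im); print(n,C[0][0,0],C[2].tolist())
    for t in("case_center","cover_center","jig_corner","phone","screw_jar","solvent_bottle","screwdriver"):
        print(n,t,[(np.round(d["position"]).tolist(),round(d["score"],2)) for d in ctrl.tip_of(n,t)][:4])
E
```

```text
scene 602.3044280875558 [[-0.3716200371417405, 0.778079650310893, -0.5064490159599977, 1.226407647804669], [0.928384055065168, 0.3121964986165653, -0.20158470317043492, 0.1436808504121278], [0.0012626541596390088, -0.5450921060001103, -0.838375215330724, 1.1137368183926841], [0.0, 0.0, 0.0, 1.0]]
scene case_center [([418.0, 247.0], 0.92)]
scene cover_center [([258.0, 143.0], 0.88), ([234.0, 191.0], 0.77), ([202.0, 162.0], 0.66)]
scene jig_corner [([451.0, 337.0], 0.96), ([401.0, 323.0], 0.72)]
scene phone [([305.0, 203.0], 0.71)]
scene screw_jar [([275.0, 258.0], 0.68), ([404.0, 325.0], 0.67)]
scene solvent_bottle [([191.0, 262.0], 0.82)]
scene screwdriver [([357.0, 357.0], 0.9)]
side 498.19652041667274 [[0.9605983082921115, -0.15310133283439514, 0.2319717051510064, 0.288130331028671], [-0.27765517454186933, -0.5663990558737892, 0.7759508448061668, -1.051506572881191], [0.012589446233163954, -0.8097852131211164, -0.586591352181338, 0.7568531736823355], [0.0, 0.0, 0.0, 1.0]]
side case_center [([271.0, 210.0], 0.73)]
side cover_center [([313.0, 332.0], 0.8), ([301.0, 385.0], 0.67), ([2
[... 156 characters left out ...]
9)]
side solvent_bottle [([409.0, 323.0], 0.68), ([315.0, 188.0], 0.25)]
side screwdriver [([367.0, 217.0], 0.58), ([404.0, 323.0], 0.28)]
wrist 397.2594557809999 [[0.9999993692211087, 0.0011196197943965636, -8.949244537725748e-05, 0.6494476327437588], [0.0010344893947020618, -0.9491326183067582, -0.3148749000759615, 0.08028529863535337], [-0.0004374803698832332, 0.3148746088805359, -0.9491331778487424, 0.37434927128837164], [0.0, 0.0, 0.0, 1.0]]
wrist case_center [([145.0, 99.0], 0.63)]
wrist cover_center []
wrist jig_corner []
wrist phone [([139.0, 367.0], 0.9)]
wrist screw_jar [([293.0, 365.0], 0.91)]
wrist solvent_bottle [([144.0, 101.0], 0.45)]
wrist screwdriver [([451.0, 149.0], 0.92)]
```

View pics/scene0.png

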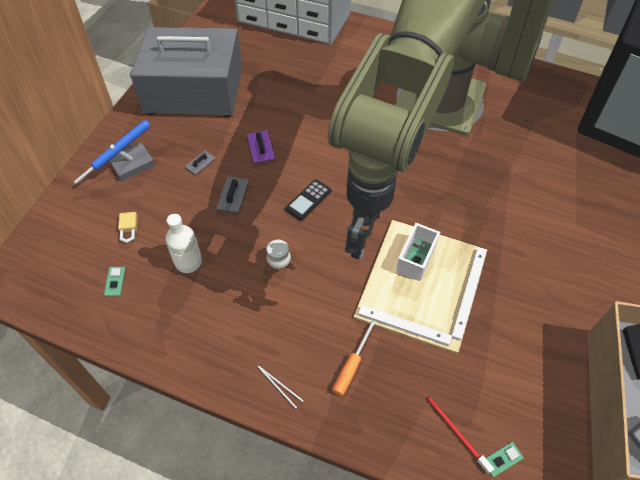

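View pics/side0.png

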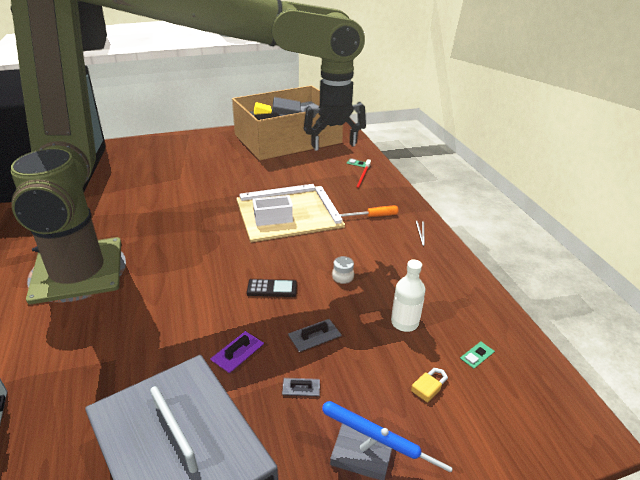

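The scene view has three cover-like things: purple at (258,143), dark large at (234,191) and small grey at (202,162). In the side view they are at (240,346), (313,332) and (301,385). By the description I choose the dark large one, scene (234,191) / side (313,332). Next I triangulate the positions and check a close crop.

Run:
```python
from h import *
np.set_printoptions(precision=4,suppress=True)
S,D,W=cal("scene"),cal("side"),cal("wrist")
ims=cv2.imread("pics/scene0.png");imd=cv2.imread("pics/side0.png")
for nm,a,b in(("cover",(234,191),(313,332)),("small",(202,162),(301,385)),("purple",(258,143),(240,346)),("case",(418,247),(271,210)),("phone",(305,203),(268,291)),("jar",(275,258),(342,278)),("bottle",(191,262),(409,323)),("corner",(451,337),(315,187))):
    print(nm,*tri([(S,a),(D,b)]))
print("driver",atz(S,[(357,357)],.01)); print("corner",atz(S,[(451,337)],.01))
a=cv2.resize(ims[125:225,180:300],None,fx=4,fy=4,interpolation=2); b=cv2.resize(imd[175:255,225:355],None,fx=3,fy=3,interpolation=2)
c=cv2.resize(imd[310:400,220:345],None,fx=3,fy=3,interpolation=2)
H=np.zeros((600,480+390,3),np.uint8);H[:400,:480]=a;H[:240,480:]=b;H[240:510,480:855]=c
cv2.imwrite("pics/crop1.png",cv2.resize(H[:520],(800,int(520*800/870))))
```

```text
cover [ 0.4936 -0.3621  0.0136] [np.float64(0.001118176914630638), np.float64(0.0011181769146306171)]
small [ 0.4367 -0.4788  0.0052] [np.float64(0.0014888906651859808), np.float64(0.0014888906651859908)]
purple [ 0.343  -0.3696  0.0224] [np.float64(0.000387581832072846), np.float64(0.00038758183207288993)]
case [0.5016 0.0809 0.0392] [np.float64(0.0016462020468359273), np.float64(0.0016462020468360078)]
phone [ 0.4412 -0.1984 -0.007 ] [np.float64(0.007713063894175098), np.float64(0.007713063894175156)]
jar [ 0.6147 -0.2013 -0.0003] [np.float64(0.0023244434758985886), np.float64(0.0023244434758983717)]
bottle [ 0.6996 -0.3733 -0.0025] [np.float64(0.007040123338196447), np.float64(0.007040123338196488)]
corner [0.6647 0.2045 0.0177] [np.float64(0.0013257557606192957), np.float64(0.001325755760619416)]
driver [[0.7718 0.0432 0.01  ]]
corner [[0.6621 0.2043 0.01  ]]
```

View pics/crop1.png

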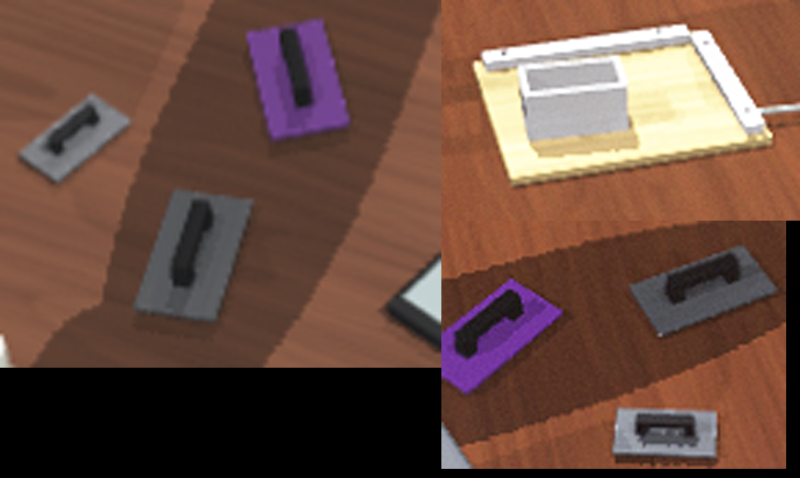

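The chosen dark cover is larger than the small grey one, with its handle along its long side. The case is on the board with the fences behind it and to the right in the side view. Next I measure the directions and plan the approach.

```bash
cat >> h.py <<'E'
def plan(xyz,yaw=None):
    s=ctrl.get_state(); R=np.array(s["tool_rot"]); p=np.array(s["eef_pos"])
    y0=np.degrees(np.arctan2(R[1,0],R[0,0]))
    print("tcp",p,"yaw",round(y0,2),"z",R[:,2],"F",np.array(s["contact_force"]),"gap",s["finger_gap"],"t",s["clock"],"j6",s["joints"][5])
    print(" shift/0.5 (current axes):",R.T@(np.array(xyz)-p)/.5)
    if yaw is not None:
        d=(yaw-y0+90)%180-90; print(" turn deg (world)",d," turn about tool z/360:",d*R[2,2]/360)
        a=np.radians(yaw if abs((yaw-y0+180)%360-180)<=90 else yaw+180);c,n=np.cos(a),np.sin(a)
        print(" shift after turn:",np.array([[c,n,0],[n,-c,0],[0,0,-1]])@(np.array(xyz)-p)/.5)
np.set_printoptions(precision=4,suppress=True)
E
python3 - <<'E'
from h import *
S=cal("scene")
k=870/800/4
q=np.array([(175,190),(253,198),(215,320),(135,313)])*k+(180,125)
P=atz(S,q,.010);print(P);v=(P[2]+P[3]-P[0]-P[1]);yaw=np.degrees(np.arctan2(v[1],v[0]));print(yaw,P.mean(0))
print(ctrl.get_state()["tool_rot"])
plan([.494,-.362,.20],yaw)
E
```

```text
[[ 0.4569 -0.3969  0.01  ]
 [ 0.4443 -0.347   0.01  ]
 [ 0.541  -0.3268  0.01  ]
 [ 0.5546 -0.3755  0.01  ]]
12.043042091601745 [ 0.4992 -0.3616  0.01  ]
[[-0.      1.     -0.0001]
 [ 1.      0.      0.    ]
 [ 0.     -0.0001 -1.    ]]
tcp [ 0.65   -0.      0.2313] yaw 90.0 z [-0.0001  0.     -1.    ] F [-0.1806 -0.3459  0.201 ] gap 0.08555084940528718 t 1.2 j6 -4.7330166870009975
 shift/0.5 (current axes): [-0.7239 -0.3119  0.0627]
 turn deg (world) -77.95725670295501  turn about tool z/360: 0.21654793499352193
 shift after turn: [-0.4561  0.6429  0.0626]
```

{"op": "play_rows", "data": {
  "increments": [
    [1,-0.0724,-0.0312,0.006,0],
    [1,-0.0724,-0.0312,0.006,0],
    [1,-0.0724,-0.0312,0.006,0],
    [1,-0.0724,-0.0312,0.006,0],
    [1,-0.0724,-0.0312,0.006,0],
    [1,-0.0724,-0.0312,0.006,0],
    [1,-0.0724,-0.0312,0.006,0],
    [1,-0.0724,-0.0312,0.006,0],
    [1,-0.0724,-0.0312,0.006,0],
    [1,-0.0724,-0.0312,0.006,0],
    [1,0,0,0,0.024],
    [1,0,0,0,0.024],
    [1,0,0,0,0.024],
    [1,0,0,0,0.024],
    [1,0,0,0,0.024],
    [1,0,0,0,0.024],
    [1,0,0,0,0.024],
    [1,0,0,0,0.024],
    [1,0,0,0,0.0245],
    [1,0,0,0,0]
  ]
}}

```text
clock: 3.7
eef_pos: [0.494, -0.362, 0.2014]
tool_rot: [[0.978, 0.211, 0.0], [0.211, -0.978, -0.0], [0.0, 0.0, -1.0]]
contact_force: [-0.2, -0.8, -0.2]
finger_gap: 0.0853
gripper_force: 0.0
```

Run:
```python
from h import *
plan([.494,-.362,.10],12)
C,im=snap("wrist","w1.png"); r=ctrl.tip_of("wrist","cover_center")
for d in r: print(d, atz(C,[d["position"]],.015))
print(proj(C,[[.494,-.362,.015]]))
```

```text
tcp [ 0.494  -0.362   0.2014] yaw 12.16 z [ 0.     -0.0001 -1.    ] F [-0.2273 -0.7511 -0.1639] gap 0.08530189486053025 t 3.7 j6 36.58081052119583
 shift/0.5 (current axes): [ 0.     -0.0001  0.2027]
 turn deg (world) -0.1616983467965838  turn about tool z/360: 0.00044916207313791035
 shift after turn: [ 0.     -0.0001  0.2027]
{'position': [436.0, 287.6], 'score': 0.87} [[ 0.4391 -0.4824  0.015 ]]
{'position': [291.0, 358.2], 'score': 0.82} [[ 0.3369 -0.3673  0.015 ]]
{'position': [321.3, 203.0], 'score': 0.64} [[ 0.4943 -0.3633  0.015 ]]
[[319.7516 203.0832]]
```

View pics/w1.png

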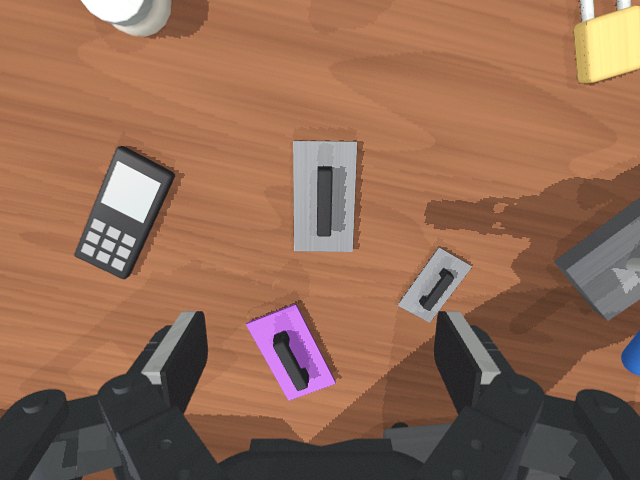

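The wrist view shows the dark cover at (325,196), nearly aligned with the tool, with purple at (290,350) and small grey at (435,285). I refine from the plate corners and handle.

Run:
```python
from h import *
C=cal("wrist")
im=cv2.imread("pics/w1.png"); hsv=cv2.cvtColor(im,cv2.COLOR_BGR2HSV)
m=((hsv[...,1]<60)&(hsv[...,2]>30)).astype(np.uint8); sub=np.zeros_like(m); sub[130:262,280:370]=m[130:262,280:370]
c=max(cv2.findContours(cv2.morphologyEx(sub,cv2.MORPH_OPEN,np.ones((3,3))),0,2)[0],key=cv2.contourArea)
P=atz(C,c[:,0],.010); r=cv2.minAreaRect((P[:,:2]*1000).astype(np.float32)); print("plate",r)
b=((im.max(2)<75)).astype(np.uint8); s2=np.zeros_like(b); s2[160:242,308:340]=b[160:242,308:340]
c=max(cv2.findContours(s2,0,2)[0],key=cv2.contourArea); P=atz(C,c[:,0],.030); print("handle",cv2.minAreaRect((P[:,:2]*1000).astype(np.float32)))
r=ctrl
```

```text
plate ((497.62567138671875, -364.7416687011719), (96.91364288330078, 52.81439208984375), 11.528023719787598)
handle ((499.6143493652344, -364.41937255859375), (57.32859420776367, 11.755563735961914), 11.5343599319458)
```

{"op": "play_rows", "data": {
  "increments": [
    [1,0.0068,0.0066,0.05,0.0017],
    [1,0,0,0.06,0],
    [1,0,0,0.06,0],
    [1,0,0,0.06,0],
    [1,0,0,0.06,0],
    [1,0,0,0.05,0],
    [1,0,0,0.03,0],
    [1,0,0,0.005,0],
    [1,0,0,0,0],
    [-1,0,0,0,0],
    [-1,0,0,0,0],
    [-1,0,0,0,0],
    [-1,0,0,0,0],
    [-1,0,0,0,0],
    [-1,0,0,0,0],
    [-1,0,0,0,0]
  ]
}}

```text
clock: 5.8
eef_pos: [0.4982, -0.3647, 0.0141]
tool_rot: [[0.98, 0.199, 0.0], [0.199, -0.98, -0.0], [0.0, 0.0, -1.0]]
contact_force: [0.0, -0.3, 2.5]
finger_gap: 0.0105
gripper_force: 59.9
```

{"op": "play_rows", "data": {
  "increments": [
    [-1,0,0,-0.03,0],
    [-1,0,0,-0.06,0],
    [-1,0,0,-0.06,0],
    [-1,0,0,-0.06,0],
    [-1,0,0,-0.06,0],
    [-1,-0.003,-0.0626,-0.04,0],
    [-1,-0.003,-0.0626,0,0],
    [-1,-0.003,-0.0626,0,0],
    [-1,-0.003,-0.0626,0,0],
    [-1,-0.003,-0.0626,0,0],
    [-1,-0.003,-0.0626,0,0],
    [-1,-0.003,-0.0626,0,0],
    [-1,-0.003,-0.0626,0,0],
    [-1,-0.003,-0.0626,0,0],
    [-1,-0.003,-0.0626,0,0],
    [-1,-0.003,-0.0626,0,0],
    [-1,-0.003,-0.0626,0,0],
    [-1,-0.003,-0.0626,0,0],
    [-1,-0.003,-0.0626,0,0],
    [-1,0,0,0,0]
  ]
}}

```text
clock: 8.3
eef_pos: [0.3898, 0.062, 0.1691]
tool_rot: [[0.979, 0.202, 0.0], [0.202, -0.979, 0.0], [0.0, -0.0, -1.0]]
contact_force: [0.4, -0.4, -1.4]
finger_gap: 0.0107
gripper_force: 59.4
```

Run:
```python
from h import *
plan([.50,.08,.17],12)
V={}
for n in("wrist","scene","side"):
    C,im=snap(n,n+"2.png")
    for t in("case_center","jig_corner","cover_center"):
        r=ctrl.tip_of(n,t); V[n,t]=(C,r[0]["position"]) if r else None
        print(n,t,[(np.round(d["position"],1).tolist(),round(d["score"],2)) for d in r][:3])
for t in("case_center","jig_corner"):
    v=[V[n,t] for n in("wrist","scene","side") if V[n,t]]
    print(t,*tri(v), *[tri([a,b])[0] for i,a in enumerate(v) for b in v[i+1:]])
```

```text
tcp [0.3898 0.062  0.1691] yaw 11.64 z [ 0.0003  0.0001 -1.    ] F [ 0.374  -0.4142 -1.3902] gap 0.01065940853232792 t 8.3 j6 79.59021162610965
 shift/0.5 (current axes): [ 0.2232  0.0092 -0.0018]
 turn deg (world) 0.36160003750970304  turn about tool z/360: -0.0010044444878296469
 shift after turn: [ 0.2232  0.0106 -0.0019]
wrist case_center [([325.0, 34.0], 0.95), ([317.2, 298.9], 0.33)]
wrist jig_corner [([319.2, 315.9], 0.63)]
wrist cover_center [([315.0, 317.0], 0.9), ([322.5, 297.7], 0.33)]
scene case_center [([355.9, 357.2], 0.69), ([433.0, 168.3], 0.63), ([416.8, 248.6], 0.59)]
scene jig_corner [([447.6, 338.6], 0.92)]
scene cover_center [([432.8, 170.1], 0.96), ([257.2, 142.5], 0.66), ([199.9, 161.9], 0.57)]
side case_center [([269.6, 205.9], 0.7)]
side jig_corner [([269.6, 290.2], 0.72), ([313.8, 191.3], 0.71)]
side cover_center [([223.3, 175.5], 0.84), ([239.3, 347.7], 0.63), ([299.2, 386.1], 0.57)]
case_center [ 0.5872  0.0848 -0.0465] [np.float64(0.06467206785153409), np.float64(0.1596898847367324), np.float64(0.11244469784409603)] [ 0.587   0.0469 -0.4209] [0.5037 0.0834 0.0503] [ 0.6254  0.0829 -0.0232]
jig_corner [ 0.4298  0.0971 -0.1672] [np.float64(0.21004896965039732), np.float64(0.17450674330197868), np.float64(0.08733031314354989)] [1.2288 0.1702 1.4054] [ 0.3705 -0.0153 -0.0681] [ 0.4989  0.2099 -0.3496]
```

View pics/wrist2.png

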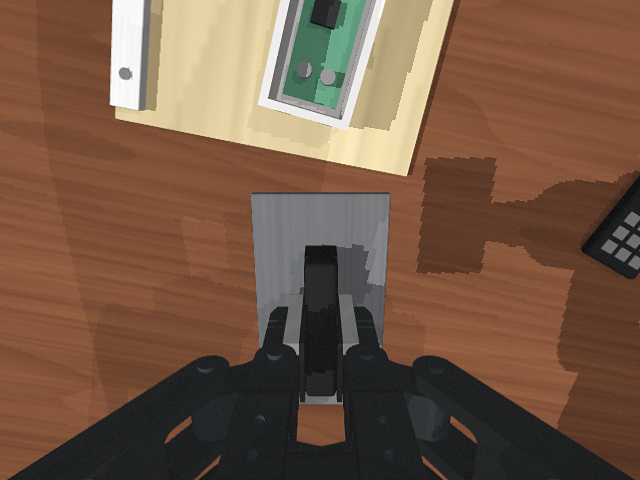

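The held cover's plate spans (252..389, 192) and down, square to the tool. The case rim's near edge runs (260,105)–(348,127), the case cut off at the top. I rise for a full view.

{"op": "play_rows", "data": {
  "increments": [
    [-1,-0.02,0,-0.06,0],
    [-1,-0.02,0,-0.08,0],
    [-1,-0.02,0,-0.08,0],
    [-1,0,0,-0.06,0],
    [-1,0,0,0,0],
    [-1,0,0,0,0]
  ]
}}

```text
clock: 9.65
eef_pos: [0.3606, 0.0548, 0.3072]
tool_rot: [[0.98, 0.198, -0.002], [0.198, -0.98, -0.0], [-0.002, -0.0, -1.0]]
contact_force: [0.1, -0.1, -0.6]
finger_gap: 0.0104
gripper_force: 59.4
```

Run:
```python
from h import *
plan([.50,.08,.17],12)
C,im=snap("wrist","wrist3.png"); np.save("C3.npy",np.array([C[0],C[2][:3,:3]])); np.save("T3.npy",C[2])
for t in("case_center","jig_corner","cover_center"):
    for d in ctrl.tip_of("wrist",t)[:2]: print(t,d,atz(C,[d["position"]],.036 if t[1]=="a" else .01))
```

```text
tcp [0.3606 0.0548 0.3072] yaw 11.45 z [-0.0022 -0.     -1.    ] F [ 0.1174 -0.1395 -0.6037] gap 0.010385967437189185 t 9.65 j6 78.74503661923877
 shift/0.5 (current axes): [0.2838 0.006  0.2737]
 turn deg (world) 0.5530074479721634  turn about tool z/360: -0.001536127933815198
 shift after turn: [0.2831 0.0087 0.2744]
case_center {'position': [318.1, 22.3], 'score': 0.78} [[0.5087 0.0866 0.036 ]]
cover_center {'position': [319.0, 317.8], 'score': 0.88} [[0.1887 0.0211 0.01  ]]
```

View pics/wrist3.png

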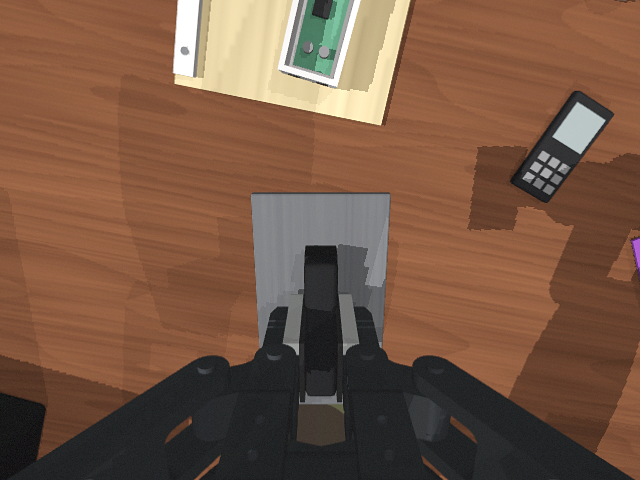

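The case is still cut off at (320,40) at the top, since the camera tilts back. I'll stand beside the case instead.

{"op": "play_rows", "data": {
  "increments": [
    [-1,0.02,0.04,0.035,0],
    [-1,0.02,0.05,0.035,0],
    [-1,0.02,0.05,0.035,0],
    [-1,0.02,0.05,0.035,0],
    [-1,0.02,0.05,0.035,0],
    [-1,0.025,0.04,0.039,0],
    [-1,0,0,0,0],
    [-1,0,0,0,0]
  ]
}}

```text
clock: 10.85
eef_pos: [0.4498, -0.0696, 0.2017]
tool_rot: [[0.98, 0.199, -0.001], [0.199, -0.98, 0.001], [-0.001, -0.001, -1.0]]
contact_force: [-0.3, 0.3, -1.0]
finger_gap: 0.0101
gripper_force: 59.4
```

Run:
```python
from h import *
import pickle
plan([.50,.08,.17],12)
C,im=snap("wrist","wrist4.png"); pickle.dump(C,open("C4","wb"))
for t in("case_center","jig_corner","cover_center"):
    for d in ctrl.tip_of("wrist",t)[:2]: print(t,d,atz(C,[d["position"]],.036 if t[1]=="a" else .01))
for n in("scene","side"):
    C,im=snap(n,n+"4.png")
    for t in("case_center","jig_corner"):
      for d in ctrl.tip_of(n,t)[:2]: print(n,t,d,atz(C,[d["position"]],.036 if t[1]=="a" else .01))
```

```text
tcp [ 0.4498 -0.0696  0.2017] yaw 11.45 z [-0.0008  0.0005 -1.    ] F [-0.2938  0.3465 -0.9823] gap 0.010076831067585662 t 10.85 j6 62.97237226268077
 shift/0.5 (current axes): [ 0.1579 -0.2733  0.0634]
 turn deg (world) 0.549891267762959  turn about tool z/360: -0.0015274750187184985
 shift after turn: [ 0.1605 -0.2718  0.0634]
case_center {'position': [131.1, 92.9], 'score': 0.92} [[0.5079 0.0828 0.036 ]]
cover_center {'position': [316.6, 317.0], 'score': 0.87} [[ 0.3387 -0.089   0.01  ]]
cover_center {'position': [595.2, 371.6], 'score': 0.73} [[ 0.334  -0.3736  0.01  ]]
scene case_center {'position': [416.3, 246.5], 'score': 0.71} [[0.4978 0.0776 0.036 ]]
scene jig_corner {'position': [447.8, 339.5], 'score': 0.55} [[0.6698 0.1997 0.01  ]]
scene jig_corner {'position': [305.6, 202.1], 'score': 0.42} [[ 0.4582 -0.1957  0.01  ]]
side case_center {'position': [260.9, 189.0], 'score': 0.63} [[0.4993 0.2043 0.036 ]]
side case_center {'position': [270.3, 210.2], 'score': 0.61} [[0.5015 0.0835 0.036 ]]
side jig_corner {'position': [315.1, 188.3], 'score': 0.88} [[0.666  0.2115 0.01  ]]
```

View pics/wrist4.png

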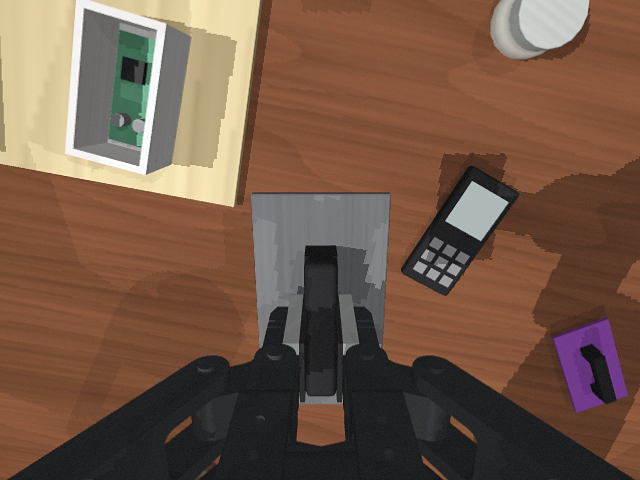

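The wrist view shows the full rim, corners about (81,0), (166,22), (147,174), (66,154). The board's near corner is at (236,206), and the held cover's front edge is at row 192.

Run:
```python
from h import *
import pickle
C=pickle.load(open("C4","rb")); im=cv2.imread("pics/wrist4.png"); g=cv2.cvtColor(im,6)
m=((im.min(2)>215)).astype(np.uint8); s=np.zeros_like(m); s[:185,55:180]=m[:185,55:180]
c=max(cv2.findContours(s,0,2)[0],key=cv2.contourArea); hull=c[:,0]; print("px",cv2.boundingRect(c))
for z in(.058,.062,.066): print(z,cv2.minAreaRect((atz(C,hull,z)[:,:2]*1000).astype(np.float32)))
q=cv2.approxPolyDP(cv2.convexHull(c),4,True)[:,0]; print(q.tolist(), atz(C,q,.062)[:,:2])
# refine line fits for cover plate and board edges by gradient maxima
def line(p,q,n=40,w=6):
    p,q=np.array(p,float),np.array(q,float); d=(q-p)/np.linalg.norm(q-p); nn=np.array([-d[1],d[0]]); out=[]
    gf=cv2.GaussianBlur(g,(3,3),0).astype(np.float32); t=np.arange(-w,w+.01,.25)
    for a in np.linspace(.05,.95,n):
        P=(p+a*(q-p)+t[:,None]*nn).astype(np.float32); v=cv2.remap(gf,P[None,:,0],P[None,:,1],1)[0]; k=np.argmax(abs(np.gradient(v))); out.append(P[k])
    return np.array(out)
def wl(pts,z):
    P=atz(C,pts,z)[:,:2].astype(np.float32); v=cv2.fitLine(P,cv2.DIST_HUBER,0,.001,.001)[:,0]; return np.degrees(np.arctan2(v[1],v[0])),v[2:]
s=ctrl.get_state(); zt=s["eef_pos"][2]-.0041; R=np.array(s["tool_rot"]); p=np.array(s["eef_pos"])
for nm,a,b in(("front",(254,192),(387,192)),("left",(252,196),(258,300)),("right",(389,196),(385,240))):
    ang,pt=wl(line(a,b),zt); print("cover",nm,ang, "tool frame",R.T@(np.r_[pt,zt]-p)*1000)
for nm,a,b in(("right",(268,5),(238,195)),("front",(5,166),(230,205))): print("board",nm,*wl(line(a,b),.01))
print("boardcorner",atz(C,[(236,206)],.01))
```

```text
px (65, 0, 101, 175)
0.058 ((507.9089050292969, 85.23091125488281), (57.006309509277344, 101.51631164550781), 85.99845886230469)
0.062 ((508.1945495605469, 83.28740692138672), (56.21076583862305, 100.0996322631836), 85.99846649169922)
0.066 ((508.4802551269531, 81.34390258789062), (55.41523742675781, 98.68285369873047), 85.9983901977539)
[[76, 0], [165, 24], [145, 174], [65, 153]] [[0.5578 0.1077]
 [0.5556 0.0523]
 [0.4567 0.0588]
 [0.4604 0.1145]]
cover front -78.49245 tool frame [47.8773  0.2148  4.1236]
cover left 11.432387 tool frame [ 22.2064 -26.1937   4.1057]
cover right 12.377559 tool frame [37.5734 26.0183  4.1236]
board right -1.9781885 [0.5149 0.0026]
board front -89.403534 [0.4294 0.0948]
boardcorner [[0.4313 0.0008 0.01  ]]
```

{"op": "play_rows", "data": {
  "increments": [
    [-1,0,0,0,0.0142],
    [-1,0,0,0,0.0142],
    [-1,0,0,0,0.0142],
    [-1,0,0,0,0],
    [-1,0.0136,-0.0448,0.01,0],
    [-1,0.0136,-0.0448,0.02,0],
    [-1,0.0136,-0.0448,0.03,0],
    [-1,0.0136,-0.0448,0.03,0],
    [-1,0.0136,-0.0448,0.03,0],
    [-1,0.0136,-0.0448,0.03,0],
    [-1,0.0137,-0.0445,0.03,0],
    [-1,0,0,0.013,0],
    [-1,0,0,0,0],
    [-1,0,0,0,0]
  ]
}}

```text
clock: 13.1
eef_pos: [0.5085, 0.0825, 0.106]
tool_rot: [[0.998, -0.068, 0.001], [-0.068, -0.998, -0.0], [0.001, 0.0, -1.0]]
contact_force: [0.7, -0.9, -0.1]
finger_gap: 0.0102
gripper_force: 59.4
```

Run:
```python
from h import *
import pickle
plan([.508,.0834,.07],-3.9)
C,im=snap("wrist","wrist5.png"); pickle.dump(C,open("C5","wb"))
a=np.radians(-3.9);R=np.array([[np.cos(a),-np.sin(a)],[np.sin(a),np.cos(a)]])
Q=np.array([(50,28),(50,-28),(-50,-28),(-50,28)])/1000@R.T+(.508,.0834)
p=proj(C,np.c_[Q,[.062]*4]); print(p)
cv2.polylines(im,[np.round(p).astype(int)],True,(255,0,0),1); cv2.imwrite("pics/w5.png",cv2.cvtColor(im,4))
```

```text
tcp [0.5085 0.0825 0.106 ] yaw -3.91 z [ 0.001  -0.0001 -1.    ] F [ 0.7153 -0.8786 -0.1343] gap 0.01016142528328698 t 13.1 j6 97.1602153905549
 shift/0.5 (current axes): [-0.0012 -0.0018  0.0719]
 turn deg (world) 0.010897405116324421  turn about tool z/360: -3.0270555168396287e-05
 shift after turn: [-0.0012 -0.0018  0.0719]
[[257.8181 172.7065]
 [376.6946 172.7841]
 [368.4997 354.4642]
 [266.6435 354.4602]]
```

View pics/w5.png

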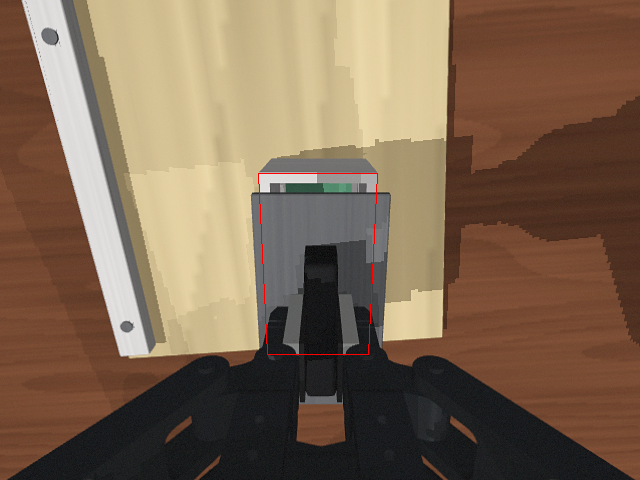

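The predicted red rim fits the visible front corners, (258,172) and (377,172). Only a 0.9 mm correction in y is needed, so I lower onto the case.

{"op": "play_rows", "data": {
  "increments": [
    [-1,-0.0006,-0.0018,0.02,0],
    [-1,0,0,0.02,0],
    [-1,0,0,0.008,0],
    [-1,0,0,0.005,0],
    [-1,0,0,0.005,0],
    [-1,0,0,0.004,0],
    [-1,0,0,0.004,0],
    [-1,0,0,0.003,0],
    [-1,0,0,0.002,0],
    [-1,0,0,0,0]
  ]
}}

```text
clock: 14.4
eef_pos: [0.5081, 0.084, 0.0701]
tool_rot: [[0.998, -0.068, 0.0], [-0.068, -0.998, 0.0], [0.0, -0.0, -1.0]]
contact_force: [-1.3, 0.1, 1.9]
finger_gap: 0.0103
gripper_force: 59.7
```

{"op": "play_rows", "data": {
  "increments": [
    [-1,0,0,0.001,0],
    [-1,0,0,0.001,0],
    [-1,0,0,0,0],
    [-1,0,0,0,0]
  ]
}}

```text
clock: 14.9
eef_pos: [0.5083, 0.084, 0.0701]
tool_rot: [[0.998, -0.068, 0.0], [-0.068, -0.998, -0.0], [0.0, 0.0, -1.0]]
contact_force: [-4.5, 0.4, 6.8]
finger_gap: 0.01
gripper_force: 60.5
```

The TCP stopped at the expected seating height with 6.8 N upward. I release, rise and check.

{"op": "play_rows", "data": {
  "increments": [
    [1,0,0,0,0],
    [1,0,0,0,0],
    [1,0,0,0,0],
    [1,0,0,0,0],
    [1,0,0,-0.03,0],
    [1,0,0,-0.06,0],
    [1,0,0,-0.06,0],
    [1,0,0,-0.06,0],
    [1,0,0,-0.04,0],
    [1,0,0,0,0],
    [1,0,0,0,0]
  ]
}}

```text
clock: 16.27
eef_pos: [0.5073, 0.0839, 0.1927]
tool_rot: [[0.998, -0.068, -0.002], [-0.068, -0.998, -0.0], [-0.002, 0.0, -1.0]]
contact_force: [-0.4, -0.1, 0.6]
finger_gap: 0.0857
gripper_force: 0.0
```

Run:
```python
from h import *
import pickle
plan([.508,.0834,.07],-3.9)
C,im=snap("wrist","wrist6.png"); pickle.dump(C,open("C6","wb"))
for t in("case_center","jig_corner","cover_center"):
    for d in ctrl.tip_of("wrist",t)[:2]: print(t,d,atz(C,[d["position"]],.071 if t[1]=="o" else .036 if t[0]=="c" else .01))
```

```text
tcp [0.5073 0.0839 0.1927] yaw -3.89 z [-0.0019 -0.0001 -1.    ] F [-0.4124 -0.0934  0.6403] gap 0.08569479609700556 t 16.275 j6 97.29837501004276
 shift/0.5 (current axes): [0.0018 0.0009 0.2453]
 turn deg (world) -0.01450214489641155  turn about tool z/360: 4.028366625968816e-05
 shift after turn: [0.0014 0.001  0.2453]
jig_corner {'position': [139.6, 4.8], 'score': 0.79} [[0.6632 0.2035 0.01  ]]
cover_center {'position': [320.6, 225.1], 'score': 0.7} [[0.5072 0.0831 0.071 ]]
```

View pics/wrist6.png

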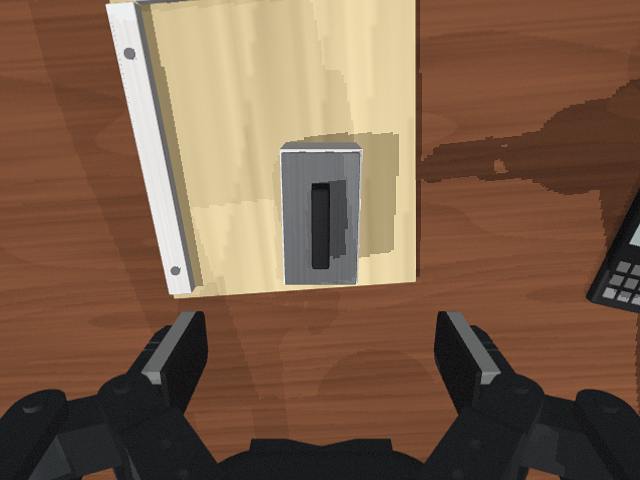

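The cover sits on the case, centred at (321,215), with the white rim visible evenly round it. The side fence's inner edge is at the left, and the jig corner is at about (140,5). Now I measure the jig's yaw, the corner and the cover seat.

Run:
```python
from h import *
import pickle
C=pickle.load(open("C6","rb")); im=cv2.imread("pics/wrist6.png"); g=cv2.GaussianBlur(cv2.cvtColor(im,6),(3,3),0).astype(np.float32)
gr=cv2.Sobel(g,cv2.CV_32F,1,0); 
for r in(20,80,140,200,280):
    x0=int(107+(r-5)*.211); s=gr[r,x0-10:x0+60]; k=[i for i in range(1,69) if abs(s[i])>60 and abs(s[i])>=abs(s[i-1]) and abs(s[i])>=abs(s[i+1])]
    print(r,[(x0-10+i,int(s[i])) for i in k])
def edge(p,q,z,vert,w=7):
    out=[]
    G=gr if vert else cv2.Sobel(g,cv2.CV_32F,0,1)
    for a in np.linspace(.03,.97,40):
        x,y=np.array(p)+a*(np.array(q)-p)
        if vert: y=int(y); k=np.argmax(abs(G[y,int(x)-w:int(x)+w])); out.append((int(x)-w+k,y))
        else: x=int(x); k=np.argmax(abs(G[int(y)-w:int(y)+w,x])); out.append((x,int(y)-w+k))
    P=atz(C,out,z)[:,:2].astype(np.float32); v=cv2.fitLine(P,cv2.DIST_HUBER,0,.001,.001)[:,0]
    d=v[:2]; n=np.array([-d[1],d[0]]); print("ang",np.degrees(np.arctan2(d[1],d[0])),"pt",v[2:],"rms mm",1e3*np.std((P-v[2:])@n)); return v
print("fence outer top");edge((108,8),(168,290),.022,True)
print("board right");edge((416,5),(415,275),.01,True)
print("board front");edge((205,293),(280,289),.01,False);edge((365,284),(412,281),.01,False)
print("plate L/R/F/B z.066");[edge(*a) for a in (((282,155),(286,280),.066,True,4),((360,155),(357,280),.066,True,4))]
m=cv2.inRange(im,(80,80,70),(185,185,185)); s=np.zeros_like(m); s[146:290,278:366]=m[146:290,278:366]
c=max(cv2.findContours(s,0,2)[0],key=cv2.contourArea); print(cv2.minAreaRect((atz(C,c[:,0],.066)[:,:2]*1000).astype(np.float32)))
b=(im.max(2)<75).astype(np.uint8); s2=np.zeros_like(b); s2[175:275,308:332]=b[175:275,308:332]
c=max(cv2.findContours(s2,0,2)[0],key=cv2.contourArea); print("handle",cv2.minAreaRect((atz(C,c[:,0],.086)[:,:2]*1000).astype(np.float32)))
```

```text
20 [(108, 424), (137, -350), (143, 81), (152, 175)]
80 [(122, 435), (149, -336), (154, 78), (166, 197)]
140 [(135, 438), (161, -353), (166, 93), (177, 204)]
200 [(148, 459), (173, -340), (178, 98), (188, 192)]
280 [(166, 449), (188, -347), (194, 91), (202, 199)]
fence outer top
ang 0.54388094 pt [0.56   0.2217] rms mm 0.2290295
board right
ang 0.50727737 pt [0.5715 0.0044] rms mm 0.18464515
board front
ang -89.43046 pt [0.4288 0.1598] rms mm 0.28715068
ang -89.413086 pt [0.43   0.0274] rms mm 0.27901113
plate L/R/F/B z.066
ang -3.8766115 pt [0.5127 0.1095] rms mm 0.2021555
ang -3.6316211 pt [0.5091 0.0565] rms mm 0.222319
((510.08563232421875, 80.28560638427734), (59.18618392944336, 101.01689147949219), 86.36661529541016)
handle ((510.7466735839844, 82.66438293457031), (13.20103931427002, 59.02522659301758), 86.65022277832031)
```

The jig yaw is about 0.55°, the side fence inner face is at y≈0.202, and the cover is seated (plate width reads 53 mm at z=0.066). Now I grip the case body by its long sides, above fence height.

{"op": "play_rows", "data": {
  "increments": [
    [1,0.0014,0.001,0.05,0],
    [1,0,0,0.06,0],
    [1,0,0,0.06,0],
    [1,0,0,0.05,0],
    [1,0,0,0.04,0],
    [1,0,0,0.03,0],
    [1,0,0,0.03,0],
    [1,0,0,0.018,0],
    [1,0,0,0,0]
  ]
}}

```text
clock: 17.6
eef_pos: [0.5083, 0.0834, 0.0242]
tool_rot: [[0.998, -0.068, -0.001], [-0.068, -0.998, -0.0], [-0.001, 0.0, -1.0]]
contact_force: [1.0, 0.4, 0.1]
finger_gap: 0.0853
gripper_force: 0.0
```

{"op": "play_rows", "data": {
  "increments": [
    [-1,0,0,0,0],
    [-1,0,0,0,0],
    [-1,0,0,0,0],
    [-1,0,0,0,0],
    [-1,0,0,0,0]
  ]
}}

```text
clock: 18.23
eef_pos: [0.5096, 0.0835, 0.0259]
tool_rot: [[0.998, -0.068, 0.002], [-0.068, -0.998, 0.0], [0.002, -0.0, -1.0]]
contact_force: [-0.6, 1.0, 5.6]
finger_gap: 0.0551
gripper_force: 66.3
```

{"op": "play_rows", "data": {
  "increments": [
    [-1,0,0,0,-0.004],
    [-1,0,0,0,-0.004],
    [-1,0,0,0,-0.0042],
    [-1,0.01,-0.009,0,0],
    [-1,0.018,-0.0154,0,0],
    [-1,0.018,-0.0154,0,0],
    [-1,0.018,-0.0154,0,0],
    [-1,0.018,-0.0154,0,0],
    [-1,0.018,-0.0154,0,0],
    [-1,0.018,-0.0154,0,0],
    [-1,0.018,-0.0154,0,0],
    [-1,0.018,-0.0154,0,0],
    [-1,0.018,-0.0154,0,0],
    [-1,0.018,-0.0154,0,0],
    [-1,0,0,0,0],
    [-1,0,0,0,0]
  ]
}}

```text
clock: 20.23
eef_pos: [0.6042, 0.1661, 0.0259]
tool_rot: [[1.0, 0.009, 0.003], [0.009, -1.0, 0.001], [0.003, -0.001, -1.0]]
contact_force: [2.3, 1.2, 5.2]
finger_gap: 0.0549
gripper_force: 66.6
```

Run:
```python
from h import *
plan([.615,.1742,.025],.55)
V={}
for n in("scene","side","wrist"):
    C,im=snap(n,n+"7.png")
    for t in("case_center","jig_corner","cover_center"):
      for d in ctrl.tip_of(n,t)[:1]: V[n,t]=(C,d["position"]);print(n,t,np.round(d["position"],1),round(d["score"],2),atz(C,[d["position"]],.071 if t[1]=="o" else .036 if t[0]=="c" else .01))
```

```text
tcp [0.6042 0.1661 0.0259] yaw 0.51 z [ 0.0031  0.0009 -1.    ] F [2.2797 1.2215 5.2249] gap 0.05489190735846763 t 20.225 j6 99.93951419674694
 shift/0.5 (current axes): [ 0.0218 -0.0159  0.0019]
 turn deg (world) 0.03943410165192063  turn about tool z/360: -0.00010953858993821436
 shift after turn: [ 0.0218 -0.0159  0.0018]
scene case_center [438.7 300.3] 0.75 [[0.6058 0.1579 0.036 ]]
scene jig_corner [448.  338.1] 0.82 [[0.6666 0.1993 0.01  ]]
scene cover_center [257.5 142.6] 0.89 [[ 0.3811 -0.3483  0.071 ]]
side case_center [297.3 188.2] 0.81 [[0.6028 0.1815 0.036 ]]
side jig_corner [313.7 189.1] 0.73 [[0.6605 0.2079 0.01  ]]
side cover_center [298.3 386.6] 0.78 [[ 0.4194 -0.532   0.071 ]]
wrist jig_corner [229.1 157.3] 0.74 [[0.6638 0.2022 0.01  ]]
wrist cover_center [316.5 392.5] 0.85 [[0.6022 0.1666 0.071 ]]
```

View pics/wrist7.png

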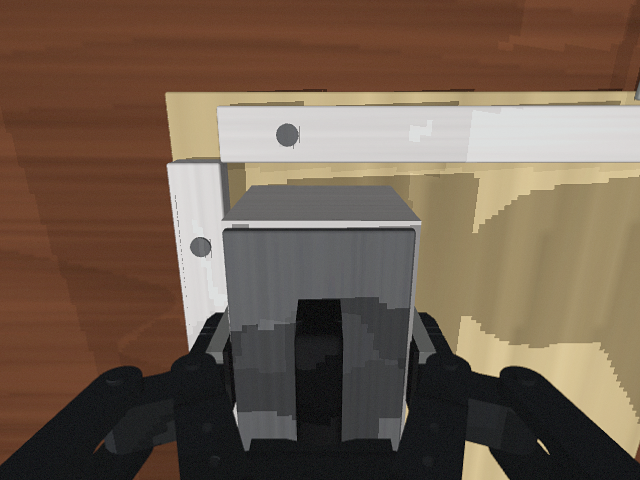

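The closed case is gripped, with both fences just ahead of and beside it and the corner at (229,157). I advance gently.

{"op": "play_rows", "data": {
  "increments": [
    [-1,0.0025,-0.002,0,0],
    [-1,0.0025,-0.002,0,0],
    [-1,0.0025,-0.002,0,0],
    [-1,0.0025,-0.002,0,0],
    [-1,0.0025,-0.002,0,0],
    [-1,0.0025,-0.002,0,0],
    [-1,0,0,0,0]
  ]
}}

```text
clock: 21.7
eef_pos: [0.6101, 0.171, 0.026]
tool_rot: [[1.0, 0.009, -0.001], [0.009, -1.0, -0.001], [-0.001, 0.001, -1.0]]
contact_force: [-3.5, -3.1, 9.8]
finger_gap: 0.0553
gripper_force: 67.3
```

{"op": "play_rows", "data": {
  "increments": [
    [-1,0,-0.002,0,0],
    [-1,0,-0.002,0,0],
    [-1,0,0,0,0]
  ]
}}

```text
clock: 22.08
eef_pos: [0.6106, 0.1726, 0.0259]
tool_rot: [[1.0, 0.009, 0.001], [0.009, -1.0, -0.002], [0.001, 0.002, -1.0]]
contact_force: [-1.0, -3.4, 8.3]
finger_gap: 0.0556
gripper_force: 67.1
```

{"op": "play_rows", "data": {
  "increments": [
    [-1,0,-0.002,0,0],
    [-1,0,-0.002,0,0],
    [-1,0,0,0,0],
    [-1,0,0,0,0]
  ]
}}

```text
clock: 22.58
eef_pos: [0.6108, 0.1745, 0.0259]
tool_rot: [[1.0, 0.009, 0.001], [0.009, -1.0, -0.002], [0.001, 0.002, -1.0]]
contact_force: [-0.1, -4.0, 7.6]
finger_gap: 0.0551
gripper_force: 67.1
```

{"op": "play_rows", "data": {
  "increments": [
    [-1,0.002,0,0,0],
    [-1,0.002,0,0,0],
    [-1,0,0,0,0],
    [-1,0,0,0,0]
  ]
}}

```text
clock: 23.08
eef_pos: [0.6118, 0.175, 0.0259]
tool_rot: [[1.0, 0.009, -0.001], [0.009, -1.0, -0.001], [-0.001, 0.001, -1.0]]
contact_force: [-4.4, -2.4, 11.2]
finger_gap: 0.0551
gripper_force: 67.3
```

{"op": "play_rows", "data": {
  "increments": [
    [-1,0.002,0,0,0],
    [-1,0.002,0,0,0],
    [-1,0,0,0,0],
    [-1,0,0,0,0]
  ]
}}

```text
clock: 23.58
eef_pos: [0.6134, 0.1751, 0.0259]
tool_rot: [[1.0, 0.009, -0.002], [0.009, -1.0, -0.001], [-0.002, 0.001, -1.0]]
contact_force: [-6.1, -4.5, 11.9]
finger_gap: 0.0552
gripper_force: 67.4
```

{"op": "play_rows", "data": {
  "increments": [
    [-1,0.002,-0.002,-0.002,0],
    [-1,0.002,-0.002,0,0],
    [-1,0,0,0,0],
    [-1,0,0,0,0]
  ]
}}

```text
clock: 24.08
eef_pos: [0.6141, 0.1752, 0.0261]
tool_rot: [[1.0, 0.01, -0.006], [0.01, -1.0, -0.005], [-0.006, 0.005, -1.0]]
contact_force: [-8.4, -8.6, 12.9]
finger_gap: 0.0554
gripper_force: 67.6
```

{"op": "play_rows", "data": {
  "increments": [
    [-1,0.002,-0.002,0,0],
    [-1,0.002,0,0,0],
    [-1,0,0,0,0],
    [-1,0,0,0,0]
  ]
}}

```text
clock: 24.58
eef_pos: [0.6144, 0.1752, 0.0262]
tool_rot: [[1.0, 0.01, -0.01], [0.01, -1.0, -0.007], [-0.01, 0.007, -1.0]]
contact_force: [-15.8, -11.8, 19.9]
finger_gap: 0.0548
gripper_force: 68.2
```

Both fences are reached (x stops at 0.614, y at 0.175). I ease the x push a little to limit tilt, then check numerically.

{"op": "play_rows", "data": {
  "increments": [
    [-1,-0.001,0,-0.001,0],
    [-1,0,0,0,0],
    [-1,0,0,0,0],
    [-1,0,0,0,0]
  ]
}}

```text
clock: 25.08
eef_pos: [0.6144, 0.1752, 0.0262]
tool_rot: [[1.0, 0.01, -0.009], [0.01, -1.0, -0.007], [-0.009, 0.007, -1.0]]
contact_force: [-11.2, -13.1, 14.8]
finger_gap: 0.0551
gripper_force: 67.5
```

Run:
```python
from h import *
plan([.6143,.1737,.025],.55)
C,im=snap("wrist","wrist8.png"); g=cv2.GaussianBlur(cv2.cvtColor(im,7),(3,3),0).astype(np.float32)
for d in ctrl.tip_of("wrist","jig_corner")[:1]: print("corner",d,atz(C,[d["position"]],.01))
for ax,rng,fix in((1,range(60,260),(250,320,380,450,520)),(0,range(130,300),(235,260,290))):
    G=cv2.Sobel(g,cv2.CV_32F,1-ax,ax)
    for f in fix:
        s=G[rng.start:rng.stop,f] if ax else G[f,rng.start:rng.stop]
        k=[i for i in range(1,len(s)-1) if abs(s[i])>50 and abs(s[i])>=abs(s[i-1]) and abs(s[i])>abs(s[i+1])]
        for i in k:
            px=(f,rng[i]) if ax else (rng[i],f); j=0 if ax else 1
            print("row" if ax else "col",px,int(s[i]),"z.022:",round(atz(C,[px],.022)[0,j],4),"z.062:",round(atz(C,[px],.062)[0,j],4))
```

```text
tcp [0.6144 0.1752 0.0262] yaw 0.58 z [-0.0087 -0.007  -0.9999] F [-11.2438 -13.0711  14.8089] gap 0.05509218351220081 t 25.075 j6 100.8251179406796
 shift/0.5 (current axes): [-0.0003  0.003   0.0025]
 turn deg (world) -0.032381326898587304  turn about tool z/360: 8.994247533406631e-05
 shift after turn: [-0.0003  0.003   0.0025]
corner {'position': [249.0, 183.3], 'score': 0.72} [[0.6637 0.2039 0.01  ]]
row (250, 120) 284 z.022: 0.6888 z.062: 0.6907
row (250, 134) -220 z.022: 0.684 z.062: 0.6872
row (250, 137) 283 z.022: 0.683 z.062: 0.6865
row (250, 190) -302 z.022: 0.6636 z.062: 0.6724
row (250, 221) 336 z.022: 0.6515 z.062: 0.6636
row (250, 228) -499 z.022: 0.6487 z.062: 0.6616
row (250, 232) 150 z.022: 0.6471 z.062: 0.6604
row (320, 116) -103 z.022: 0.6905 z.062: 0.6919
row (320, 120) 321 z.022: 0.6891 z.062: 0.6909
row (320, 130) -200 z.022: 0.6857 z.062: 0.6884
row (320, 133) -57 z.022: 0.6846 z.062: 0.6877
row (320, 136) 281 z.022: 0.6836 z.062: 0.6869
row (320, 156) -245 z.022: 0.6765 z.062: 0.6818
row (320, 173) 245 z.022: 0.6703 z.062: 0.6772
row (320, 183) -224 z.022: 0.
[... 921 characters left out ...]
520, 120) 264 z.022: 0.6898 z.062: 0.6914
row (520, 133) -221 z.022: 0.6853 z.062: 0.6882
row (520, 137) 293 z.022: 0.6839 z.062: 0.6872
row (520, 189) -152 z.022: 0.665 z.062: 0.6734
row (520, 193) -172 z.022: 0.6634 z.062: 0.6723
col (198, 235) 416 z.022: 0.2225 z.062: 0.21
col (202, 235) -66 z.022: 0.221 z.062: 0.2089
col (204, 235) 76 z.022: 0.2202 z.062: 0.2083
col (222, 235) -387 z.022: 0.2132 z.062: 0.2033
col (200, 260) 461 z.022: 0.2227 z.062: 0.2101
col (204, 260) -152 z.022: 0.2211 z.062: 0.209
col (206, 260) 155 z.022: 0.2203 z.062: 0.2084
col (224, 260) -372 z.022: 0.2132 z.062: 0.2032
col (203, 290) 458 z.022: 0.2226 z.062: 0.2101
col (226, 290) -369 z.022: 0.2132 z.062: 0.2033
```

The case front (0.6638) is flush with the far fence (0.664). Its side (0.2033) is flush with the side fence (about 0.2026), with about 11 N and 13 N of push and 0.011 rad of tilt. I hand it in.

```bash
python3 -c "
from rig import ctrl
print(ctrl.job_done())"
```

```text
the job is handed in; nothing more can be done
None
```

I handed the job in at about 25 s: the cover is seated on the case, and the closed case is still gripped in the corner, flush to about 1 mm, with 11 N (far fence) and 13 N (side fence) of push measured at the wrist. The hand-in gave no verdict back.

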